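# Clear the jammed offcut and hold the sander's lever at run

### The arm

A 6-joint arm with a two-finger parallel gripper is mounted at the origin on the work surface. World frame = base frame: x ahead of the robot, y to its left, z up, the work surface at z = 0. Lengths are in mm, angles in rad, forces in N, time in s.
With the tool pointing down it reaches from about 275 to 850 mm from the base axis. Payload 19 kg.
Tool frame: the origin (TCP) lies where the fingers leave the gripper's body, on its centre line; the fingertips stand 73 mm ahead of it and the grasp point (between the pads) lies 54 mm ahead of it; z points along the fingers, y is the direction in which the jaws open and shut (so a half turn about z gives the same grasp; the last joint's range is limited). The gripper opens to 85 mm and grips with 20 to 120 N. Pads are 22 mm wide; open, the fingers measure 114 mm over their backs; the gripper's body (76 mm by 85 mm) begins 54 mm behind the grasp point. The pads swing forward as they close: fully open they stand 13 mm farther back than shut.
Start: joints at [-1.267, 0.15, 1.437, -0, 1.554, -0.134], TCP at [243.743, -520.757, 303.867] pointing down, gripper open.
Joint ranges: [-2.8, 2.8], [-0.68, 2.1], [0.12, 2.68], [-1.39, 4.53], [0.16, 2.79], [-2.81, 2.81]. Speed limits (rad/s): [1.89, 1.89, 2.22, 3.01, 3.01, 3.01].

### API

Orientations are given as a rotation vector (axis times angle).
In Python, from workcell import env, viewer gives the robot as it stands.
- The arm moves only by the tool carry_out, never from a script. Its argument "motion" is text: rows parted by semicolons, each of 5 numbers parted by spaces: the shift along the tool's x, y, z in m, then the turn about the tool's z in rad, then the gripper command: -1 is fully open, 1 is shut, values between are in proportion. A call has 1 to 10 rows; each row is the pose to reach, as a shift and turn from the pose commanded when the call began, along the tool's axes at that moment; what a row does not reach only later rows make up. A row lasts 1/10 s, in which the tool goes at most 50 mm and 8.59 degrees, less where a joint would pass 70% of its speed; a pose out of reach is approached as far as the arm can. A call with a gripper value outside its range is refused whole. The fingers move at their own pace and stop on an object; "force" is the grip in N (left out, the last holds). Time passes only in rows, so rows that repeat a pose let the fingers close. It gives the time, the measured TCP pose, the force and the opening at its end, in the units of the state.
- env.state(): the state, without advancing time (a new reading comes with each control period).
- viewer.camera(name): name is "side" or "top" or "wrist"; returns (picture, depth): 480x640x3 uint8, red, green, blue; 480x640 float32, mm along the optical axis (not along the pixel's ray), 0 where there is no reading.
- viewer.camera_model(name): a dict with "K" (3x3 intrinsics, pixels), "origin" and "orientation" of the camera in the world; the wrist camera has in their place "tool_from_camera" (4x4, takes a point from camera to tool coordinates, whose origin is the TCP and whose axes are the flange's). Camera axes: x right, y up, looking along -z (the intrinsics and any distortion apply to the point x, -y, -z); pixel columns grow to the right and rows downward; lengths in mm; the calibration is good to about 2 mm. A picture is of the moment at which its call begins: read the wrist's pose just before it. camera_model takes no time and is no camera call.
- env.hand_in(): hands the job in, once; it reports no verdict.
The state is a dict: "time_s": time; "q": joint angles; "dq": joint speeds; "effort": joint torques, N m; "eef_pos": TCP position; "tool_rot": TCP orientation; "ft_force": force on the tool from outside, world axes, zero at the start; "torque": the same for the moment, N m; "opening": opening from 0.0 (shut) to 1.0 (fully open).
Only numpy, scipy, OpenCV 4.12 (cv2) and the standard library are available. Lean on these libraries where they do the work, as an engineer would, in place of code of your own. Each camera call takes 0.05 s, during which the arm holds its last target.

### The job

A timber offcut left lying under the hold-to-run lever of the bench sander stops the lever from coming down. Pull it out and put it in the open scrap tray, then press the lever's paddle down with the gripper until the lever is level - its running position; pushing it well past level trips the emergency stop, so do not - and finish while still holding it level. Leave the tool case, glue bottle and jar where they are.

Things in the scene. Friction and masses are not known exactly. Their poses are not given: they have to be found in the camera images.
- sander: Low grey bench sander, bolted down. Origin on the bench top, under the middle of its lever; its x axis points level from the lever's paddle towards the sander's housing (away from the robot, turned by up to 0.25 rad), z up. The housing lies at x = 115 to 295 mm of this frame, y = -130 to 175 mm, up to 135 mm high. Only the lever reaches out in front of it, over bare bench.
- lever (a joint): Hold-to-run lever hinged on the front of the sander, rad. 0 = raised (sprung there by itself, 0.45 rad above level), 0.45 = level (running position), 0.65 = mechanical stop below level; beyond 0.56 the emergency stop trips. Flat steel bar 24 mm wide, 14 mm thick, with a black paddle at its free end. The spring needs about 4 N at the paddle to start moving, about 9 N to hold it level; let go, it springs back up.
- pivot (a point): The lever's hinge axis (along the sander's y): 130 mm along the sander's x from its origin, 75 mm above the bench.
- paddle (a point): Centre of the top face of the lever's paddle (60 mm along the lever, 50 mm across, 14 mm thick), 215 mm from the hinge; moves with the lever, its z axis normal to the paddle. About 175 mm above the bench when raised and 82 mm when level.
- paddle_level (a point): Fixed point: where the centre of the paddle's top face is when the lever is level (85 mm along the sander's -x from its origin, 82 mm above the bench).
- offcut_center (a point): Centre of the loose pine offcut: 40 mm (its x) by 200 mm (its y) by 90 mm tall (its z), 0.25 to 0.5 kg, standing on its narrow long side on the bench, crosswise under the lever. One end reaches 5 to 25 mm past the middle of the lever, the rest sticks out on the sander's +y side, so its centre is about 85 mm clear of the lever's middle on that side. The raised lever passes 20 to 45 mm above its top.
- tray: Open scrap tray of grey plastic, 300 mm (its x) by 180 mm (its y), 60 mm high, walls and floor 5 mm thick, empty, loose, 1.2 kg. Origin at the centre of its underside. Stands left or right of the sander; the closed tool case stands on the other side.
- toolcase: Closed black tool case with a carrying handle on top, 260 (its x) by 160 (its y) mm, 128 mm high with the handle. Origin at the centre of its underside. To be left alone.
- glue: White glue bottle, 60 mm across, 160 mm tall, standing; origin at the centre of its underside. To be left alone.
- jar: Glass jar with a steel lid, 72 mm across, 90 mm tall; origin at the centre of its underside. To be left alone.
There are look-alikes about, which are no part of the job. Of the things shaped like the part that bears offcut_center, the wooden one is meant.

How it is judged (in metres and radians):
On the way, in this order (a step that is already met when the one before it is completed fails the run):
1. the offcut lies in the scrap tray, let go (x of offcut_center in the frame of tray between -0.1 and 0.1 m and y of offcut_center in the frame of tray between -0.075 and 0.075 m and z of offcut_center in the frame of tray below 0.075 m and contact force between the fingers and offcut below 0.2 N), for 0.2 s.
2. the lever is pressed level by the gripper and kept there (value of joint lever between 0.38 and 0.52 rad and contact force between the fingers and lever above 3 N), for 0.5 s.
At the end, for the whole second after the job is handed in: The offcut lies at rest in the tray, let go, and the lever is held still by the gripper within 0.07 rad of level (joint 0.38 to 0.52), the gripper pushing on it with more than 3 N (all of step 1 and all of step 2 and velocity of joint lever between -0.05 and 0.05 rad/s and linear speed of offcut below 0.03 m/s); the arm keeps its last pose, push and grip.
It fails at once if the lever is pushed well past level (beyond 0.56 rad) and trips the emergency stop (value of joint lever above 0.56 rad).
It fails at once if the tool case, glue bottle or jar is moved more than 40 mm (distance of any of toolcase, glue, jar from where it was at the start of the episode above 0.04 m).
It also fails if it takes over 56 s, if anything falls off the work surface, if the arm or the gripper's body presses on something with over 40 N, if the wrist force passes 120 N, or if a joint passes its speed limit or range.

## Working session

There is one attempt and no reset: what is moved stays moved. The work goes in short steps, Python scripts to look and compute and a tool call to move; the robot and the scene stay as the last step left them, time stands still between calls to the robot, and variables do not carry over. Pictures are saved under pics/ and viewed, and the job is handed in when it is done.

Besides the shell and the picture viewer there is one more tool, called after "Request:" as name(argument=value, ...) on one line, values as JSON. carry_out: Moves the arm, as the interface text tells. Its arguments: {"type":"object","properties":{"motion":{"type":"string"},"force":{"type":"number"}},"required":["motion"]}

```bash
mkdir -p pics; ls; cat > h.py <<'E'
import numpy as np, cv2
from workcell import env, viewer
def shot(n,tag):
    im,d=viewer.camera(n); cv2.imwrite(f'pics/{tag}.png',im[:,:,::-1]); np.save(f'pics/{tag}.npy',d); return im,d
E
python3 - <<'E'
from h import *
s=env.state();print(s)
for n in('side','top'):
    shot(n,n+'0');m=viewer.camera_model(n);print(n,m)
print(viewer.camera_model('wrist'))
E
```

```text
pics
{'time_s': 0.0, 'q': array([-1.26700213e+00,  1.51022183e-01,  1.43797088e+00,  1.64270329e-05,
        1.55380331e+00, -1.34037850e-01]), 'dq': array([-3.89656814e-05, -1.99403349e-03,  2.66019601e-04, -6.43160042e-05,
       -1.00465870e-03, -4.82854412e-04]), 'effort': array([ 2.17886067e-03, -7.13053679e+01, -5.70874894e+01, -5.01985517e-05,
        8.89064366e-03, -2.56224695e-05]), 'eef_pos': array([ 243.71201469, -520.64744428,  303.28474198]), 'tool_rot': array([-3.06544160e+00, -6.82003622e-01,  1.34536391e-04]), 'ft_force': array([-0.89008646,  0.54320414,  0.33198036]), 'torque': array([-0.03617977,  0.01062633, -0.00025946]), 'opening': 0.9956048042434664}
side {'K': array([[616.609527  ,   0.        , 317.23608987],
       [  0.        , 616.609527  , 235.63672256],
       [  0.        ,   0.        ,   1.        ]]), 'origin': array([-419.91420061, -929.2437965 , 1050.29889711]), 'orientation': array([ 0.90853803, -0.37268145, -0.73429902])}
top {'K': array([[599.30814126,   0.        , 319.40742243],
       [  0.        , 599.30814126, 235.04774924],
       [  0.        ,   0.        ,   1.        ]]), 'origin': array([ 383.35685029,  -16.2396252 , 1540.91189287]), 'orientation': array([ 0.08930022, -0.06080607, -1.57589354])}
{'K': array([[335.41605537,   0.        , 315.12024575],
       [  0.        , 335.41605537, 239.60505949],
       [  0.        ,   0.        ,   1.        ]]), 'tool_from_camera': array([[ 1.90738535e-04,  9.58465090e-01,  2.85209809e-01,
         7.31822646e+01],
       [ 9.99999902e-01, -6.85224689e-05, -4.38491657e-04,
        -9.86244048e-01],
       [-4.00735665e-04,  2.85209865e-01, -9.58465008e-01,
        -6.96266151e+01],
       [ 0.00000000e+00,  0.00000000e+00,  0.00000000e+00,
         1.00000000e+00]])}
```

View pics/side0.png

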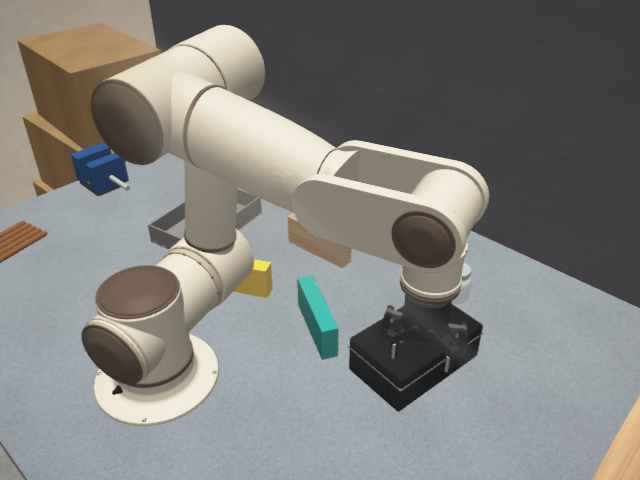

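View pics/top0.png

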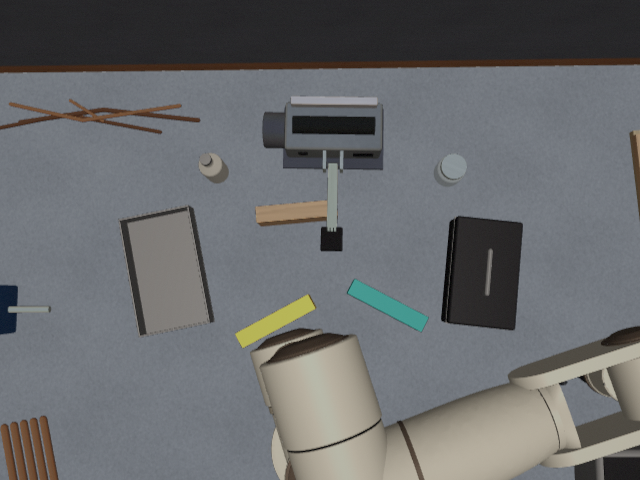

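The top view shows three things that could be taken for the offcut: wooden (292,212), yellow (275,321) and teal (388,305). I choose the wooden one, because its right end lies under the lever. The tray is at (166,270), the case at (484,272), the glue at (210,166) and the jar at (452,168). Next I'll crop and measure.

```bash
cat >> h.py <<'E'
from scipy.spatial.transform import Rotation as R
def back(m,d,u,v,T=None):
    K=m['K'];z=d[v,u];p=np.array([(u-K[0,2])/K[0,0]*z,-(v-K[1,2])/K[1,1]*z,-z])
    return R.from_rotvec(m['orientation']).apply(p)+m['origin']
def cloud(m,d):
    K=m['K'];v,u=np.mgrid[:480,:640];P=np.stack([(u-K[0,2])/K[0,0]*d,-(v-K[1,2])/K[1,1]*d,-d],-1)
    return R.from_rotvec(m['orientation']).apply(P.reshape(-1,3)).reshape(480,640,3)+m['origin']
E
python3 - <<'E'
from h import *
im=cv2.imread('pics/top0.png');d=np.load('pics/top0.npy');m=viewer.camera_model('top')
cv2.imwrite('pics/crop0.png',cv2.resize(im[80:270,110:400],None,fx=2.7,fy=2.7,interpolation=cv2.INTER_CUBIC))
C=cloud(m,d)
np.set_printoptions(precision=1,suppress=True)
for n,p in dict(off=(290,212),paddle=(331,240),lever=(333,190),lev2=(333,170),tray=(166,270),bench=(240,250),glue=(206,158),case=(484,272),jar=(452,168),housing=(333,143)).items(): print(n,C[p[1],p[0]])
def rect(x0,x1,y0,y1,z0,z1):
    S=C[y0:y1,x0:x1].reshape(-1,3);k=(S[:,2]>z0)&(S[:,2]<z1);r=cv2.minAreaRect(S[k][:,:2].astype(np.float32));return k.sum(),r,S[k].mean(0),cv2.boxPoints(r)
print('off',rect(245,345,190,235,75,100))
print('tray rim',rect(110,220,195,345,45,72))
print('lever',rect(322,342,165,228,80,200))
print('paddle',rect(315,347,225,255,140,200))
print('housing',rect(270,395,90,175,110,150))
E
```

```text
off [579.5  81.2  90.5]
paddle [502.6 -18.3 175.7]
lever [628.8 -24.1 114.5]
lev2 [682.4 -24.6  91.7]
tray [443.3 407.6   0.9]
bench [494.  217.2  -3.3]
glue [700.  274.5 158.7]
case [ 429.7 -382.3  104.1]
jar [ 686.6 -317.5   82.3]
housing [746.7 -25.  104.6]
off (np.int64(1213), ((581.97216796875, 66.76298522949219), (41.517181396484375, 199.97393798828125), 4.647190093994141), array([580. ,  78.5,  88.9]), array([[553.2, 164.7],
       [569.4, -34.6],
       [610.8, -31.2],
       [594.6, 168.1]], dtype=float32))
tray rim (np.int64(1144), ((440.39215087890625, 398.940673828125), (301.2690124511719, 183.95933532714844), 11.280186653137207), array([444.2, 403.9,  56.7]), array([[274.7, 459.7],
       [310.7, 279.3],
       [606.1, 338.2],
       [570.1, 518.6]], dtype=float32))
lever (np.int64(752), ((615.3489990234375, -19.623714447021484), (44.456783294677734, 164.05079650878906), 87.92436218261719), array([612.9, -19.2, 118.7]), array([[532.6, -38.9],
       [696.5, -44.8],
       [698.1,  -0.4],
       [534.2,   5.6]], dtype=float32))
paddle (np.int64(561), ((508.11480712890625, -19.39483070373535), (48.589359283447266, 62.21229553222656), 89.17640686035156), array([506. , -19.3, 175.1]), array([[476.7, -43.2],
       [538.9, -44.1],
       [539.6,   4.5],
       [477.4,   5.3]], dtype=float32))
housing (np.int64(3382), ((792.60888671875, -7.58837890625), (271.2640380859375, 125.7923583984375), 88.17311096191406), array([797.7, -25. , 124.4]), array([[ 725.4, -141.1],
       [ 851.1, -145.2],
       [ 859.8,  126. ],
       [ 734.1,  130. ]], dtype=float32))
```

View pics/crop0.png

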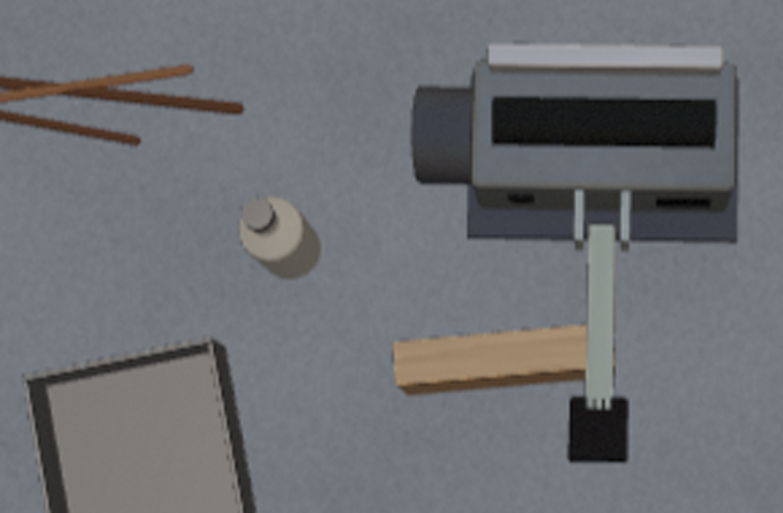

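The crop confirms it: the wooden block at crop (490,355) has its right end under the lever, and the black paddle is at (598,430). I'll write a helper that turns a world goal into tool-axis shifts.

```bash
cat >> h.py <<'E'
def yawy(s): 
    M=R.from_rotvec(s['tool_rot']).as_matrix(); return np.arctan2(M[1,1],M[0,1]),M
def goal(p,yy=None):
    s=env.state();y,M=yawy(s);d=M.T@(np.array(p)-s['eef_pos'])/1000
    t=0 if yy is None else -(yy-y)
    print('t',round(s['time_s'],2),'pos',s['eef_pos'].round(1),'yy',round(y,3),'q',s['q'].round(2),'F',s['ft_force'].round(1),'op',round(s['opening'],3),'shift',d.round(4),'turn',round(t,3))
E
python3 -c "
from h import *
goal([560,90,300],0.081)"
```

```text
t 0.1 pos [ 243.7 -520.7  303.3] yy -1.133 q [-1.27  0.15  1.44 -0.    1.55 -0.13] F [ 0.6 -1.4 -0.1] op 0.997 shift [ 0.5454 -0.419   0.0039] turn -1.214
```

Request:
carry_out(motion="0.03 -0.024 0 -0.07 -1;0.07 -0.054 0 -0.16 -1;0.11 -0.084 0 -0.25 -1;0.15 -0.115 0 -0.34 -1;0.19 -0.146 0 -0.43 -1;0.23 -0.177 0 -0.52 -1;0.27 -0.207 0 -0.61 -1;0.31 -0.238 0 -0.70 -1;0.34 -0.261 0 -0.77 -1;0.36 -0.276 0 -0.81 -1")

```text
time_s: 1.1
eef_pos: [453.5, -115.5, 303.8]
tool_rot: [-2.545, -1.841, -0.0]
ft_force: [0.7, -0.0, -0.6]
opening: 0.996
```

```bash
python3 -c "
from h import *
goal([560,90,300],0.081)"
```

```text
t 1.1 pos [ 453.5 -115.5  303.8] yy -0.318 q [-0.41 -0.08  1.67  0.    1.55 -0.1 ] F [ 0.7 -0.  -0.6] op 0.996 shift [0.2285 0.0369 0.0039] turn -0.399
```

Request:
carry_out(motion="0.03 0.005 0 -0.06 -1;0.065 0.010 0 -0.12 -1;0.10 0.016 0 -0.18 -1;0.14 0.022 0 -0.24 -1;0.175 0.028 0 -0.30 -1;0.205 0.033 0 -0.36 -1;0.228 0.037 0 -0.40 -1;0.228 0.037 0 -0.40 -1;0.228 0.037 0 -0.40 -1")

```text
time_s: 2.0
eef_pos: [560.1, 86.5, 303.4]
tool_rot: [-2.133, -2.305, 0.001]
ft_force: [-0.1, 0.7, 0.6]
opening: 0.999
```

```bash
python3 - <<'E'
from h import *
np.set_printoptions(precision=1,suppress=True)
goal([581,79,250],0.081)
s=env.state();y,M=yawy(s);im,d=shot('wrist','w1');m=viewer.camera_model('wrist')
T=m['tool_from_camera'];Rw=M@T[:3,:3];o=M@T[:3,3]+s['eef_pos']
C=cloud(dict(K=m['K'],orientation=R.from_matrix(Rw).as_rotvec(),origin=o),d)
k=(abs(C[...,2]-90)<8)&(abs(C[...,0]-581)<40)&(C[...,1]>-35)&(C[...,1]<180)
P=C[k];r=cv2.minAreaRect(P[:,:2].astype(np.float32));print(len(P),r,cv2.boxPoints(r),P[:,2].mean())
E
```

```text
t 2.0 pos [560.1  86.5 303.4] yy 0.077 q [ 0.   0.1  1.5 -0.   1.6 -0.1] F [-0.1  0.7  0.6] op 0.999 shift [-0.   0.   0.1] turn -0.004
9543 ((586.6968994140625, 68.3623046875), (39.67716979980469, 198.2722625732422), 4.725292205810547) [[558.8 165.5]
 [575.1 -32.1]
 [614.6 -28.8]
 [598.3 168.8]] 89.56779188934517
```

View pics/w1.png

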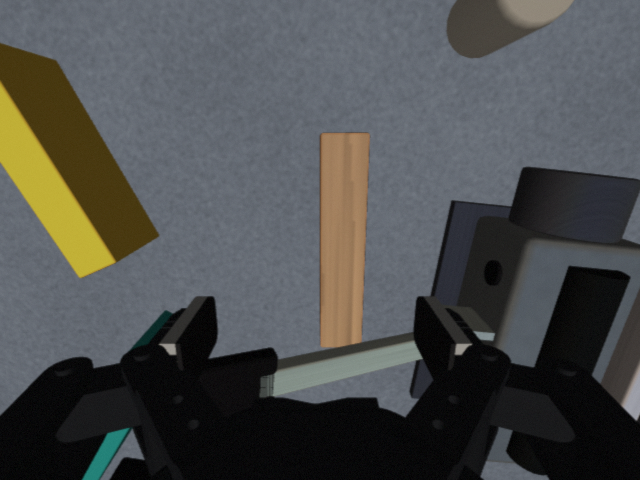

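The wrist view shows the wooden block at columns 320–369, rows 132–347, with its lower end under the lever. Its centre comes out at about (586,68), within 4 mm of the top camera's figure. I'll grasp at about (585,80).

```bash
python3 -c "
from h import *
goal([585,81,110],0.081)"
```

```text
t 2.05 pos [560.   86.  303.6] yy 0.077 q [ 0.02  0.13  1.46 -0.    1.55 -0.06] F [-0.1  0.3  0.4] op 0.999 shift [-0.0069  0.0247  0.1936] turn -0.004
```

Request:
carry_out(motion="-0.004 0.012 0.02 0 -1;-0.007 0.025 0.05 0 -1;-0.007 0.025 0.08 0 -1;-0.007 0.025 0.11 0 -1;-0.007 0.025 0.14 0 -1;-0.007 0.025 0.165 0 -1;-0.007 0.025 0.185 0 -1;-0.007 0.025 0.194 0 -1;-0.007 0.025 0.194 0 -1;-0.007 0.025 0.194 0 -1")

```text
time_s: 3.05
eef_pos: [586.0, 80.9, 111.0]
tool_rot: [2.135, 2.304, 0.001]
ft_force: [0.0, 0.4, -0.4]
opening: 1.001
```

Request:
carry_out(motion="0 0 0 0 0;0 0 0 0 0.3;0 0 0 0 1;0 0 0 0 1;0 0 0 0 1;0 0 0 0 1;0 0 0 0 1;0 0 0 0 1;0 0 0 0 1;0 0 0 0 1", force=60)

```text
time_s: 4.05
eef_pos: [585.9, 81.3, 110.5]
tool_rot: [2.134, 2.305, 0.001]
ft_force: [-2.5, -0.2, 6.3]
opening: 0.461
```

```bash
python3 -c "
from h import *
goal([585,81,110],0.081)"
```

```text
t 4.05 pos [585.9  81.3 110.5] yy 0.077 q [ 0.01  0.32  1.64  0.    1.18 -0.07] F [-2.5 -0.2  6.3] op 0.461 shift [-0.0002 -0.0009  0.0005] turn -0.004
```

The gripper has hold of the block: the opening is about 39 mm. I'll lift it slightly, pull it out along +y (tool x), then raise it.

Request:
carry_out(motion="0 0 -0.003 0 1;0 0 -0.007 0 1;0.012 0 -0.007 0 1;0.03 0 -0.007 0 1;0.05 0 -0.007 0 1;0.07 0 -0.007 0 1;0.09 0 -0.007 0 1;0.11 0 -0.007 0 1;0.125 0 -0.007 0 1;0.13 0 -0.007 0 1")

```text
time_s: 5.05
eef_pos: [575.3, 212.5, 116.9]
tool_rot: [-2.133, -2.306, -0.0]
ft_force: [-0.4, -0.7, -2.7]
opening: 0.46
```

Request:
carry_out(motion="0 0 -0.02 0 1;0 0 -0.045 0 1;0 0 -0.07 0 1;0 0 -0.1 0 1;0 0 -0.12 0 1;0 0 -0.13 0 1;0 0 -0.13 0 1")

```text
time_s: 5.75
eef_pos: [576.0, 210.7, 247.9]
tool_rot: [2.134, 2.304, 0.002]
ft_force: [0.0, -0.2, -2.5]
opening: 0.458
```

```bash
python3 - <<'E'
from h import *
np.set_printoptions(precision=1,suppress=True)
goal([428,397,240],1.768)
im,d=shot('top','top1')
E
```

```text
t 5.75 pos [576.  210.7 247.9] yy 0.077 q [0.2 0.2 1.4 0.  1.5 0.1] F [ 0.  -0.2 -2.5] op 0.458 shift [ 0.2 -0.1  0. ] turn -1.691
```

View pics/top1.png

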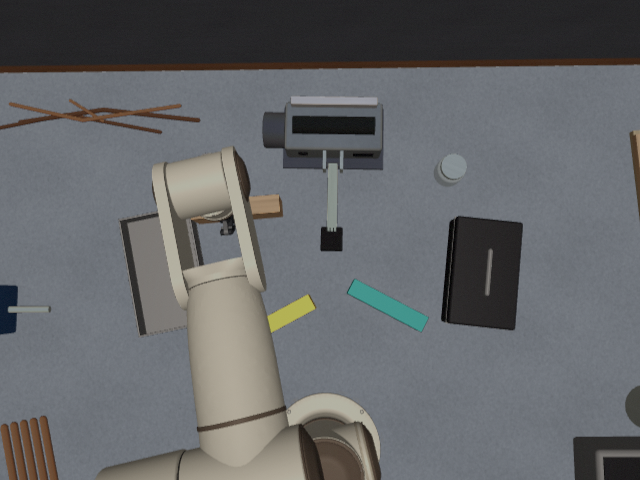

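```bash
python3 -c "
from h import *
goal([428,397,280],1.768)"
```

```text
t 5.8 pos [575.7 210.6 246.5] yy 0.077 q [0.23 0.25 1.43 0.   1.46 0.15] F [-1.  -0.3 -3.7] op 0.46 shift [ 0.1971 -0.133  -0.0335] turn -1.691
```

Request:
carry_out(motion="0.015 -0.01 -0.02 -0.07 1;0.04 -0.027 -0.033 -0.19 1;0.065 -0.044 -0.033 -0.31 1;0.09 -0.061 -0.033 -0.43 1;0.115 -0.078 -0.033 -0.55 1;0.14 -0.094 -0.033 -0.67 1;0.165 -0.111 -0.033 -0.79 1;0.185 -0.125 -0.033 -0.91 1;0.197 -0.133 -0.033 -1.03 1;0.197 -0.133 -0.033 -1.13 1")

```text
time_s: 6.8
eef_pos: [426.5, 398.2, 278.1]
tool_rot: [-0.557, -3.09, 0.002]
ft_force: [0.8, 0.1, -3.2]
opening: 0.461
```

```bash
python3 -c "
from h import *
goal([428,397,280],1.768)"
```

```text
t 6.8 pos [426.5 398.2 278.1] yy 1.214 q [ 0.62  0.18  1.46  0.    1.51 -0.59] F [ 0.8  0.1 -3.2] op 0.461 shift [-0.0018 -0.0006 -0.0019] turn -0.554
```

Request:
carry_out(motion="0 0 0 -0.12 1;0 0 0 -0.24 1;0 0 0 -0.36 1;0 0 0 -0.47 1;0 0 0 -0.55 1;0 0 0 -0.56 1;0 0 0 -0.56 1;0 0 0 -0.56 1")

```text
time_s: 7.6
eef_pos: [427.9, 397.0, 279.3]
tool_rot: [0.304, -3.126, 0.001]
ft_force: [0.1, 0.9, -2.4]
opening: 0.463
```

```bash
python3 - <<'E'
from h import *
goal([428,397,118],1.768)
np.set_printoptions(precision=1,suppress=True)
s=env.state();y,M=yawy(s);im,d=shot('wrist','w2');m=viewer.camera_model('wrist')
T=m['tool_from_camera'];Rw=M@T[:3,:3];o=M@T[:3,3]+s['eef_pos']
C=cloud(dict(K=m['K'],orientation=R.from_matrix(Rw).as_rotvec(),origin=o),d); np.save('pics/C2.npy',C)
E
```

```text
t 7.6 pos [427.9 397.  279.3] yy 1.765 q [ 0.62  0.18  1.45  0.    1.51 -1.15] F [ 0.1  0.9 -2.4] op 0.463 shift [-0.0003  0.      0.1613] turn -0.003
```

View pics/w2.png

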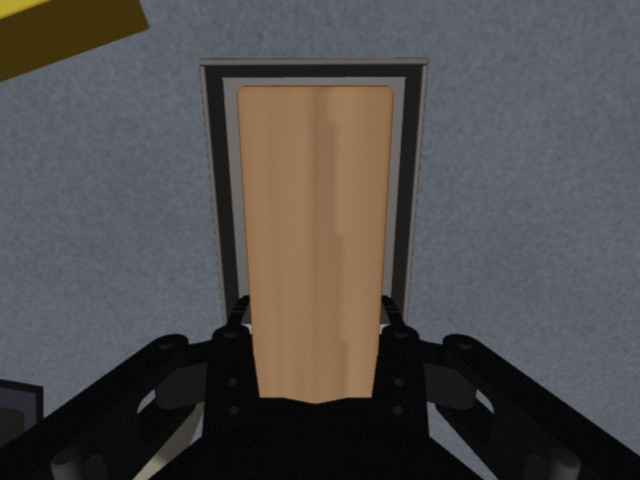

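The wrist view shows the block (columns 237–392) centred over the tray (columns 201–428) and lined up with it, so I'll lower it.

Request:
carry_out(motion="0 0 0.02 0 1;0 0 0.05 0 1;0 0 0.08 0 1;0 0 0.11 0 1;0 0 0.13 0 1;0 0 0.145 0 1;0 0 0.155 0 1;0 0 0.161 0 1;0 0 0.163 0 1;0 0 0.163 0 1")

```text
time_s: 8.65
eef_pos: [428.2, 397.2, 117.4]
tool_rot: [-0.307, 3.126, 0.001]
ft_force: [0.6, 0.1, -2.9]
opening: 0.462
```

```bash
python3 -c "
from h import *
goal([428,397,115],1.768)"
```

```text
t 8.65 pos [428.2 397.2 117.4] yy 1.767 q [ 0.62  0.3   1.65  0.    1.19 -1.15] F [ 0.6  0.1 -2.9] op 0.462 shift [ 0.0002 -0.0002  0.0024] turn -0.001
```

Request:
carry_out(motion="0 0 0.001 0 1;0 0 0.002 0 1;0 0 0.002 0 1;0 0 0.002 0 -0.1;0 0 0.002 0 -0.3;0 0 0.002 0 -0.5;0 0 0.002 0 -0.5;0 0 0.002 0 -0.5")

```text
time_s: 9.45
eef_pos: [427.9, 397.1, 115.0]
tool_rot: [0.308, -3.126, -0.0]
ft_force: [-0.6, -0.1, -0.1]
opening: 0.754
```

Request:
carry_out(motion="0 0 -0.015 0 -0.5;0 0 -0.04 0 -0.5;0 0 -0.07 0 -0.5;0 0 -0.1 0 -0.5;0 0 -0.13 0 -0.5;0 0 -0.16 0 -0.5;0 0 -0.18 0 -0.5;0 0 -0.185 0 -0.5")

```text
time_s: 10.25
eef_pos: [428.1, 397.2, 303.6]
tool_rot: [-0.307, 3.123, 0.004]
ft_force: [0.1, 0.5, -0.4]
opening: 0.75
```

```bash
python3 - <<'E'
from h import *
goal([492,-19,300],0)
shot('wrist','w3')
E
```

```text
t 10.25 pos [428.1 397.2 303.6] yy 1.767 q [ 0.62  0.17  1.42  0.    1.55 -1.15] F [ 0.1  0.5 -0.4] op 0.75 shift [ 0.0186 -0.4207  0.0027] turn 1.767
```

View pics/w3.png

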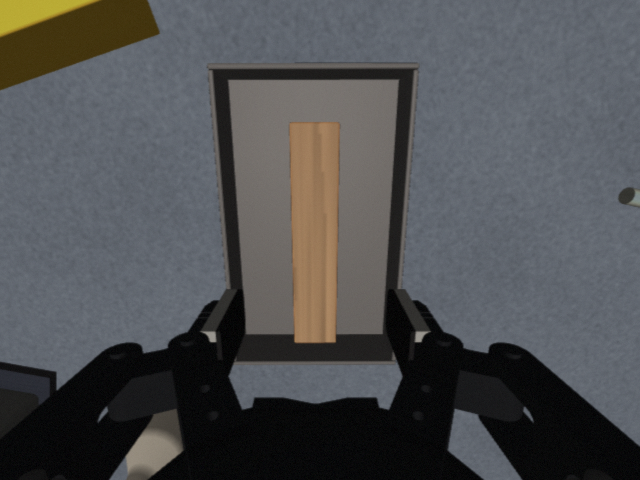

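The wrist view shows the offcut (columns 290–340, rows 122–343) standing free inside the tray. Next I'll shut the gripper and go over the paddle.

Request:
carry_out(motion="0 -0.03 0 0.03 1;0.002 -0.07 0 0.06 1;0.005 -0.11 0 0.09 1;0.008 -0.16 0 0.12 1;0.010 -0.21 0 0.15 1;0.012 -0.26 0 0.18 1;0.014 -0.31 0 0.2 1;0.016 -0.36 0 0.22 1;0.018 -0.4 0 0.22 1;0.019 -0.421 0 0.22 1", force=40)

```text
time_s: 11.3
eef_pos: [491.1, -22.5, 299.0]
tool_rot: [-0.041, -3.14, 0.0]
ft_force: [-0.0, 0.3, -0.3]
opening: 0.005
```

```bash
python3 - <<'E'
from h import *
np.set_printoptions(precision=1,suppress=True)
goal([492,-19,258],1.54)
shot('side','side4'); im,d=shot('top','top4')
m=viewer.camera_model('top');C=cloud(m,d)
def rect(x0,x1,y0,y1,z0,z1):
    S=C[y0:y1,x0:x1].reshape(-1,3);k=(S[:,2]>z0)&(S[:,2]<z1);r=cv2.minAreaRect(S[k][:,:2].astype(np.float32));return k.sum(),r,S[k].mean(0)
print(rect(135,200,200,330,80,100)); print(rect(110,220,195,345,45,72))
E
```

```text
t 11.3 pos [491.1 -22.5 299. ] yy 1.545 q [-0.2 -0.   1.6 -0.   1.5 -1.8] F [-0.   0.3 -0.3] op 0.005 shift [-0.  0.  0.] turn 0.005
(np.int64(1407), ((438.5242004394531, 398.8609924316406), (199.78981018066406, 43.357933044433594), 11.320089340209961), array([438.3, 397.4,  93.6]))
(np.int64(1382), ((439.9904479980469, 398.95654296875), (300.53759765625, 183.48431396484375), 11.383530616760254), array([443.9, 400.2,  56.8]))
```

View pics/top4.png

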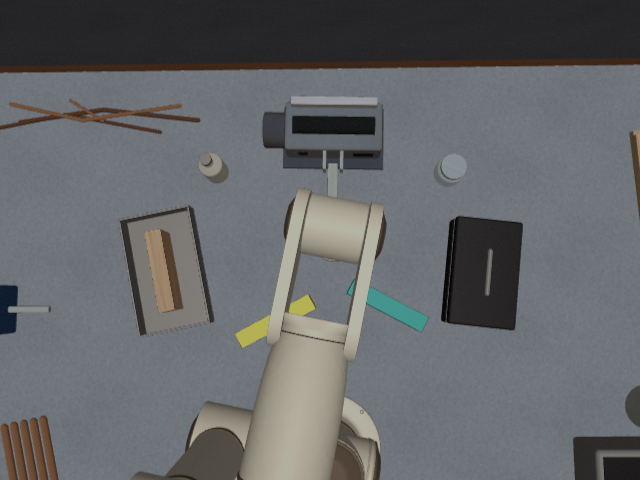

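View pics/side4.png

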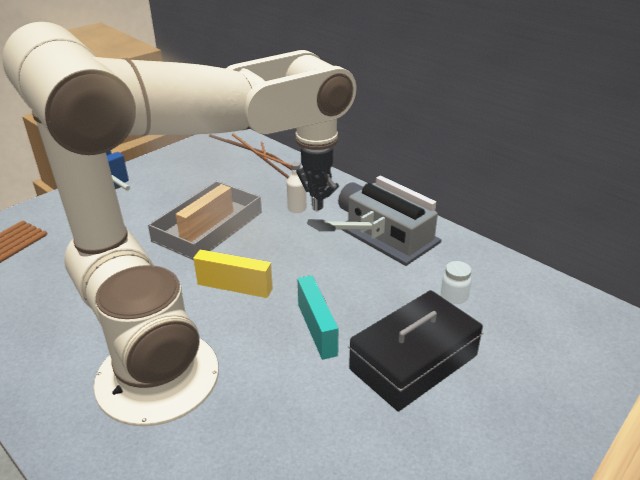

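The top view shows the offcut in the tray, its centre within about 2 mm of the tray's. In the side view the shut gripper stands over the raised paddle at (318,205) and the other objects haven't moved. I'll press down in stages.

Request:
carry_out(motion="0 0.003 0.015 0 1;0 0.003 0.03 0 1;0 0.003 0.04 0 1;0 0.003 0.05 0 1;0 0.003 0.06 0 1;0 0.003 0.07 0 1;0 0.003 0.08 0 1;0 0.003 0.09 0 1;0 0.003 0.095 0 1;0 0.003 0.095 0 1")

```text
time_s: 12.4
eef_pos: [491.2, -16.2, 204.3]
tool_rot: [-0.037, -3.14, -0.0]
ft_force: [-3.1, 0.5, 7.4]
opening: -0.005
```

```bash
python3 - <<'E'
from h import *
goal([490,-19,156],1.545)
im,d=shot('side','side5')
cv2.imwrite('pics/side5c.png',cv2.resize(im[130:280,240:460,::-1],None,fx=3.5,fy=3.5,interpolation=cv2.INTER_CUBIC))
E
```

```text
t 12.4 pos [491.2 -16.2 204.3] yy 1.547 q [-0.19  0.03  1.77  0.    1.34 -1.74] F [-3.1  0.5  7.4] op -0.005 shift [ 0.0011 -0.0029  0.0483] turn 0.002
```

View pics/side5c.png

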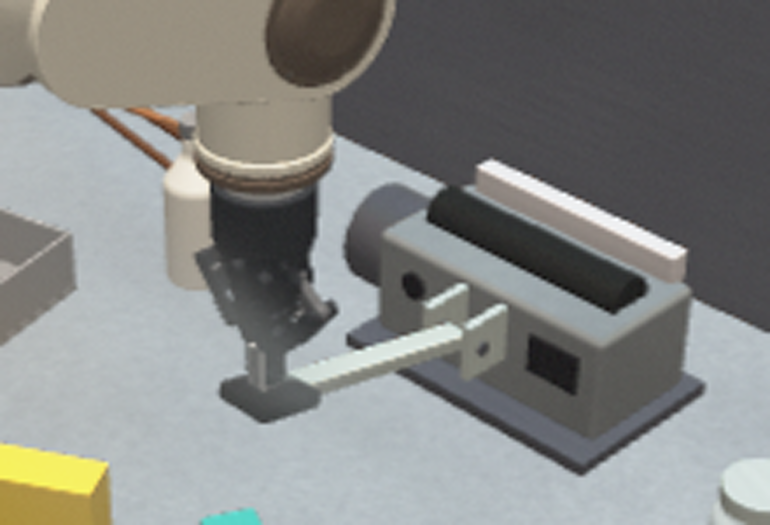

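The fingertips are on the paddle at crop (268,385) and the vertical force is 7.4 N. I'll keep going down.

Request:
carry_out(motion="0 -0.001 0.006 0 1;0 -0.002 0.012 0 1;0 -0.002 0.018 0 1;0 -0.002 0.024 0 1;0 -0.002 0.03 0 1;0 -0.002 0.036 0 1;0 -0.002 0.04 0 1;0 -0.002 0.04 0 1;0 -0.002 0.04 0 1")

```text
time_s: 13.35
eef_pos: [491.0, -18.2, 164.9]
tool_rot: [-0.037, -3.14, -0.0]
ft_force: [-6.0, -0.7, 8.6]
opening: -0.001
```

```bash
python3 - <<'E'
from h import *
goal([490,-19,156],1.545)
im,d=shot('side','side6')
m=viewer.camera_model('side');C=cloud(m,d);np.save('pics/C6.npy',C)
cv2.imwrite('pics/side6c.png',cv2.resize(im[190:270,290:400,::-1],None,fx=7,fy=7,interpolation=cv2.INTER_CUBIC))
E
```

```text
t 13.35 pos [491.  -18.2 164.9] yy 1.547 q [-0.19  0.07  1.82 -0.    1.26 -1.74] F [-6.  -0.7  8.6] op -0.001 shift [ 0.001  -0.0009  0.0089] turn 0.002
```

View pics/side6c.png

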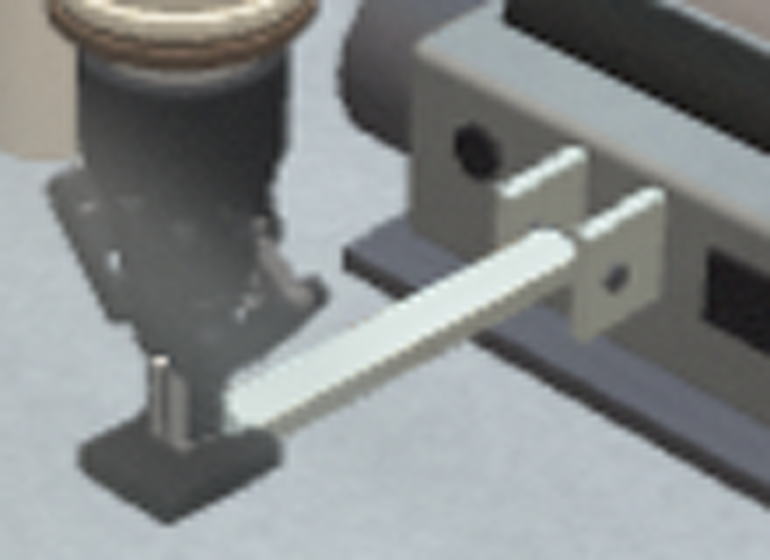

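The crop shows the fingertips at (175,440) on the paddle, with the bar running to the hinge at (555,245). I'll measure its slope from the depth.

```bash
cat > lev.py <<'E'
from h import *
import sys
def lev(tag):
    d=np.load(f'pics/{tag}.npy');C=cloud(viewer.camera_model('side'),d)
    a=np.array([326.5,247]);b=np.array([367,226]);P=[]
    S=C.reshape(-1,3);yl=-19.4-0.03*(S[:,0]-508)
    k=(S[:,0]>540)&(S[:,0]<680)&(abs(S[:,1]-yl)<8)&(S[:,2]>60)&(S[:,2]<130);S=S[k]
    r=np.arange(len(S))
    for _ in range(5):
        c=np.polyfit(S[r,0],S[r,2],1);e=S[:,2]-np.polyval(c,S[:,0]);r=np.where(abs(e)<4)[0]
    # paddle
    S2=C.reshape(-1,3);k=(S2[:,0]>455)&(S2[:,0]<512)&(abs(S2[:,1]+19)<24)&(S2[:,2]>40)&(S2[:,2]<100);k=k
    h,bn=np.histogram(S2[k][:,2],bins=np.arange(40,101,4))
    print('n',len(r),len(S),'slope angle',-np.arctan(c[0]),'joint',0.45+np.arctan(c[0]),'z@610',np.polyval(c,610),'paddle hist',list(zip(bn[:-1].astype(int),h)))
lev(sys.argv[1])
E
python3 lev.py side6; python3 lev.py side4
```

```text
n 164 188 slope angle 0.05572549644840016 joint 0.3942745035515999 z@610 85.9498015556814 paddle hist [(np.int64(40), np.int64(0)), (np.int64(44), np.int64(0)), (np.int64(48), np.int64(0)), (np.int64(52), np.int64(0)), (np.int64(56), np.int64(0)), (np.int64(60), np.int64(0)), (np.int64(64), np.int64(0)), (np.int64(68), np.int64(0)), (np.int64(72), np.int64(0)), (np.int64(76), np.int64(6)), (np.int64(80), np.int64(24)), (np.int64(84), np.int64(29)), (np.int64(88), np.int64(81)), (np.int64(92), np.int64(86)), (np.int64(96), np.int64(14))]
n 41 48 slope angle 0.4461885265687607 joint 0.0038114734312393317 z@610 127.59671667500237 paddle hist [(np.int64(40), np.int64(0)), (np.int64(44), np.int64(0)), (np.int64(48), np.int64(0)), (np.int64(52), np.int64(0)), (np.int64(56), np.int64(0)), (np.int64(60), np.int64(0)), (np.int64(64), np.int64(0)), (np.int64(68), np.int64(0)), (np.int64(72), np.int64(0)), (np.int64(76), np.int64(0)), (np.int64(80), np.int64(0)), (np.int64(84), np.int64(0)), (np.int64(88), np.int64(0)), (np.int64(92), np.int64(0)), (np.int64(96), np.int64(0))]
```

The raised lever reads 0.004 rad, which confirms the measurement, and it now reads about 0.394. I'll go 10 mm more.

Request:
carry_out(motion="0 0 0.003 0 1;0 0 0.006 0 1;0 0 0.009 0 1;0 0 0.01 0 1;0 0 0.01 0 1;0 0 0.01 0 1;0 0 0.01 0 1;0 0 0.01 0 1;0 0 0.01 0 1;0 0 0.01 0 1")

```text
time_s: 14.4
eef_pos: [491.0, -18.2, 155.0]
tool_rot: [-0.037, -3.14, -0.0]
ft_force: [-5.9, -0.6, 9.1]
opening: 0.001
```

```bash
python3 - <<'E'
from h import *
goal([490,-19,155],1.545)
im,d=shot('side','side7')
np.set_printoptions(precision=1,suppress=True)
im,d=shot('top','top7')
goal([490,-19,155],1.545)
E
python3 lev.py side7
```

```text
t 14.4 pos [491.  -18.2 155. ] yy 1.547 q [-0.19  0.08  1.83 -0.    1.23 -1.74] F [-5.9 -0.6  9.1] op 0.001 shift [ 0.001  -0.0009 -0.    ] turn 0.002
t 14.5 pos [491.  -18.2 155. ] yy 1.547 q [-0.2  0.1  1.8 -0.   1.2 -1.7] F [-7.3 -0.1  9. ] op -0.002 shift [ 0. -0. -0.] turn 0.002
n 162 186 slope angle 0.003857331112759643 joint 0.44614266888724036 z@610 82.17797495876663 paddle hist [(np.int64(40), np.int64(0)), (np.int64(44), np.int64(0)), (np.int64(48), np.int64(0)), (np.int64(52), np.int64(0)), (np.int64(56), np.int64(0)), (np.int64(60), np.int64(0)), (np.int64(64), np.int64(2)), (np.int64(68), np.int64(10)), (np.int64(72), np.int64(24)), (np.int64(76), np.int64(49)), (np.int64(80), np.int64(108)), (np.int64(84), np.int64(44)), (np.int64(88), np.int64(7)), (np.int64(92), np.int64(12)), (np.int64(96), np.int64(16))]
```

View pics/side7.png

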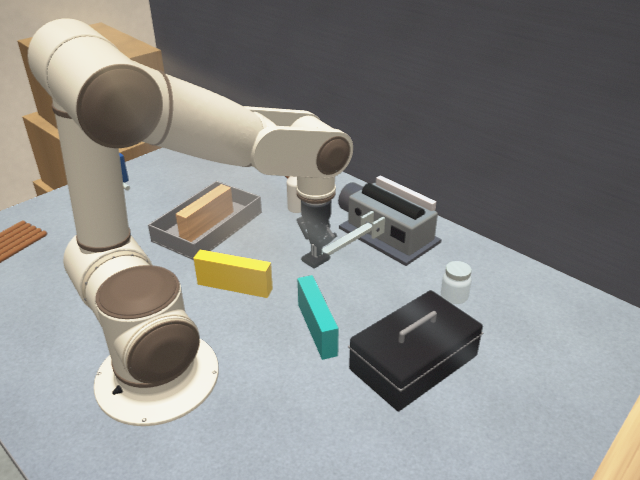

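The side view shows the lever level under the fingertips at (316,258) and the offcut still in the tray at (205,212). I'll hold for a moment, then hand in.

Request:
carry_out(motion="0 0 0 0 1;0 0 0 0 1;0 0 0 0 1;0 0 0 0 1;0 0 0 0 1;0 0 0 0 1;0 0 0 0 1;0 0 0 0 1")

```text
time_s: 15.3
eef_pos: [491.0, -18.2, 155.0]
tool_rot: [-0.037, -3.14, -0.0]
ft_force: [-6.9, -0.1, 9.4]
opening: -0.003
```

```bash
python3 - <<'E'
from h import *
shot('side','side8'); goal([490,-19,155],1.545)
E
python3 lev.py side8 | cut -c1-90; python3 -c "
from workcell import env
print(env.hand_in())"
```

```text
t 15.35 pos [491.  -18.2 155. ] yy 1.547 q [-0.19  0.08  1.83 -0.    1.23 -1.74] F [-7.6  0.3  9.3] op 0.005 shift [ 0.0009 -0.0009 -0.    ] turn 0.002
n 158 186 slope angle 0.021012681971158225 joint 0.42898731802884177 z@610 82.193483606667
the job is handed in; nothing more can be done
None
```

I pulled the wooden offcut out from under the lever and stood it in the scrap tray. I then pressed the paddle down with the shut gripper and handed in at about 15.4 s of the 56 s, still holding the lever level. `hand_in()` gives no verdict.

**Last checks**
- **Offcut:** in the top image its centre was within about 2 mm of the tray's centre. It stood free of the gripper.
- **Lever:** two depth measurements 0.95 s apart gave 0.446 and 0.429 rad. The arm did not move between them, so I take the 0.017 rad difference as measurement noise. Both are within 0.38–0.52 and well short of the 0.56 trip.
- **Push:** about 9 N vertically, plus 6–8 N sideways from friction at the fingertips. The tool held still at 155 mm.
- **Other objects:** the tool case, glue bottle and jar looked unmoved in the images, but I did not measure their positions again.

No check failed. The largest disagreement was about 5 mm between the top and wrist cameras on the offcut's position before the grasp, and the grasp was good.

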